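# Clamp the row of tins in the notched tin keeper

### The arm

A 7-joint arm with a two-finger parallel gripper is mounted at the origin on a cart in front of the work surface, level with it; the furniture and walls round the work are solid. World frame = base frame: x ahead of the robot, y to its left, z up, the work surface at z = 0. Lengths are in mm, angles in rad, forces in N, time in s.
With the tool pointing down it reaches from about 425 to 950 mm from the base axis. Payload 4.7 kg.
Tool frame: the origin (TCP) lies on the centre line of the jaws, within the pads' length; the fingertips stand 19 mm ahead of it and the grasp point (between the pads) is the TCP; z points along the fingers, y is the line along which they close (so a half turn about z gives the same grasp; the last joint's range is limited). The gripper opens to 85 mm and grips with 20 to 120 N. Pads are 22 mm wide; open, the fingers measure 114 mm over their backs; the gripper's body (76 mm by 85 mm) begins 54 mm behind the grasp point. The pads swing forward as they close: fully open they stand 13 mm farther back than shut.
Start: joints at [-0.029, 0.469, -0.049, 1.532, 0.024, 1.141, -0.082], TCP at [675.016, 0.045, 250.335] pointing down, gripper open.
Joint ranges: [-2.59, 2.59], [-0.33, 1.99], [-1.39, 1.29], [0.1, 2.45], [-1.04, 4.18], [0.21, 1.99], [-2.66, 2.66]. Speed limits (rad/s): [2.57, 2.57, 3.14, 3.14, 3.14, 3.14, 3.14].

### API

Orientations are given as a rotation vector (axis times angle).
In Python, from cell import robot gives the robot as it stands. The module is installed in compiled form; this text tells all that it offers.
- The arm moves only by the tool creep_tool, called as name(argument=value, ...) on one line, values as JSON. Schema: {"type":"object","properties":{"steps":{"type":"array","items":{"type":"object","properties":{"tx":{"type":"number"},"ty":{"type":"number"},"tz":{"type":"number"},"ax":{"type":"number"},"ay":{"type":"number"},"az":{"type":"number"}},"additionalProperties":false},"minItems":1,"maxItems":20},"finger_gap":{"type":"number"},"squeeze":{"type":"number"},"only":{"type":"string"},"quiet":{"type":"boolean"},"lines":{"type":"string"}},"required":["steps"],"additionalProperties":false}. steps is a list of rows, 1 to 20 of them, each an object with the fields tx, ty, tz (the shift in fractions of the full range, 1 being 1000 mm), ax, ay, az (a rotation vector in normalised numbers (1 is 360 degrees)); a field left out counts as zero; each row shifts and turns the commanded pose from where the row before left it, along the tool's axes as they then stand; what a row does not reach is not made up. A row lasts 1/8 s, in which the tool goes at most 62.5 mm and 0.188 rad, less where a joint would pass 70% of its speed; a pose out of reach is approached as far as the arm can. finger_gap is the opening from 0.0 (shut) to 1.0 (fully open), set as the call begins (left out keeps the last). The fingers move at their own pace and stop on an object; squeeze is the grip in N (left out, the last holds). Time passes only in rows, so rows that do not move let the fingers close. The tool returns the time, the measured TCP pose, the force, the opening and the grip force at its end. only (a regular expression) keeps the lines of the reply that match it, lines (a string "A,B") keeps lines A to B, and quiet returns only ok. A shift or turn number past 1, either way, is cut back to 1. Input that does not fit is refused with a message, and nothing moves.
- robot.sense(): the state, without advancing time (a new reading comes with each control period).
- robot.grab_frame(name): name is "scene" or "side" or "wrist"; returns (picture, depth): 480x640x3 uint8, blue, green, red; 480x640 float32, mm along the optical axis (not along the pixel's ray), 0 where there is no reading.
- robot.camera_model(name): a dict with "fx", "fy", "cx", "cy" (pixels), "R" (3x3) and "t" (3): a world point X has camera coordinates R X + t. Camera axes: x right, y down, z forward; pixel columns grow to the right and rows downward; lengths in mm; the calibration is good to about 2 mm. The wrist camera is an equidistant fisheye: a pixel r from the principal point sees the ray r / f radians off the axis. A picture is of the moment at which its call begins: read the wrist's pose just before it. camera_model takes no time and is no camera call; for the wrist camera it gives the pose at the moment of the call.
- robot.finish_job(): hands the job in; it is judged then, once.
Trained networks look in the newest picture that a camera, given by its name, has taken for a name from the list of things; names that differ only in an ending like _2 or _b are one class to them, and where a whole thing is asked for, a point or a joint stands for the part that bears it (a point fixed in the world has none). Each returns a list of dicts, best first, with "p" (0 to 1); they miss things now and then, are a little off and sometimes report something else, mostly with a low value. They report only what shows in the picture. A call takes as long as a camera call. They do not tell look-alikes from the thing itself.
- robot.spot_in(camera, target): "bbox" ([centre column, centre row, width, height] in pixels, round what is visible of it).
The state is a dict: "time": time; "joint_pos": joint angles; "qvel": joint speeds; "joint_torque": joint torques, N m; "tool_pos": TCP position; "orientation": TCP orientation; "ft_force": force on the tool from outside, world axes, zero at the start; "wrist_torque": the same for the moment, N m; "gripper_width": opening from 0.0 (shut) to 1.0 (fully open); "grasp_force": force on a finger pad.
Only numpy, scipy, OpenCV 4.12 (cv2) and the standard library are available. Lean on these libraries where they do the work, as an engineer would, in place of code of your own. Each camera call takes 0.05 s, during which the arm holds its last target. There are 200 camera calls.

### The job

In the wooden tin keeper, pull the red release handle up and keep it up while you slide the fence along, pushing the two tins together and against the black sprung pad at the left end until the pad is pressed in about two thirds of its travel; then lower the handle and let go, so that the bar catches in the nearest notch, fully down, and the row stays clamped. Do not ram the pad to its stop, do not touch the tins with the robot or tip them over, and leave the cup, the timer and the tamper where they are.

Things in the scene. Friction and masses are not known exactly. Their poses are not given: they have to be found in the camera images.
- tin_keeper: Wooden tin keeper fixed to the worktop, 140 (x) x 360 mm (y), origin: centre of its underside. The fence slides towards its +y. Channel for the tins: 83 mm wide, middle at x = +26 mm, walls 28 mm high, steel runners at z = 8 mm. In front of it (x = -42 mm) a ladder of flat steel rungs, 5 mm thick, one every 8 mm along y: the gaps are the notches. End block at the +y end (y > 149 mm).
- release_handle (a point): Middle of the release bar's red grip, 40 (keeper x) x 14 (keeper y) x 30 mm high, on a 10 mm upright rod; 135 mm above the worktop when down (rest of the keeper and tins below 112 mm). Rides with the fence, 20 mm behind its face (-y), at keeper x = -42 mm. To be gripped across its 14 mm from above, fingers closing along the keeper's y.
- release_bar (a joint): Lift of the release bar: 0 = down, its cross pin in a notch, fence locked both ways; 0.014 m = upper stop. A spring pulls it down, 5.5 N at the bottom, 10 N at the top. The pin is clear of the rungs above 0.004 m. Should it hang on a rung's edge (0.001 to 0.004 m), grip and lift it again, shift the fence 2 mm further and let go.
- fence (a joint): Travel of the fence with its carriage along the keeper's +y, 0 (start, locked) to 0.112 m. The fence is an upright aluminium plate across the channel, face at keeper y = -125 mm + travel, top at 104 mm. Free, it slides with 40 N per m/s of drag (greased), plus about 1 N for the tins.
- end_pad (a joint): How far the black sprung pad (70 mm wide, top 104 mm) is pressed in, 0 to 0.018 m (stop); 0.9 N per mm from zero. Its brass stem is screwed in by an unmeasured amount, new at each start: the unpressed face lies between keeper y = +73 and +103 mm. If the bar is let go between notches, the row pushes the fence back up to 8 mm until the pin catches.
- tall_tin: Brown and white round tin with lid, 75 mm across, 101 mm high, empty, 0.09 kg or so; origin at the centre of its underside. Stands loose in the channel; which tin is nearer to the fence varies.
- short_tin: Blue-green and white round tin with lid, 69 mm across, 73 mm high, empty, 0.07 kg or so; origin at the centre of its underside. Stands loose in the channel.
- yellow_cup: Bystander: mustard-yellow espresso cup, 63 mm across, 56 mm high; origin at the centre of its underside.
- timer: Bystander: red and white kitchen timer, 62 mm across, 48 mm high; origin at the centre of its underside.
- coffee_tamper: Bystander: tamper with wooden handle, 58 mm across, 90 mm high; origin at the centre of its underside.
Not all that is in view belongs to the job. Leave any orange or turquoise look-alike of the short_tin alone.

How it is judged (in metres and radians):
On the way, in this order (a step that is already met when the one before it is completed fails the run):
1. the release bar is held up, clear of the notches (value of joint release_bar above 0.0055 m), for 0.2 s.
2. with the bar still up, the fence has pushed the row onto the sprung pad (pressed in more than 9 mm) (value of joint release_bar above 0.0045 m and value of joint end_pad above 0.009 m and value of joint fence above 0.05 m), for 0.1 s.
At the end, for the whole second after the job is handed in: The release bar is down in a notch (lift under 2 mm), the fence is at rest with both tins upright (within 7 degrees) and at rest between it and the end pad, and the row keeps the pad pressed in by more than 1 mm and less than 15.5 mm (value of joint release_bar below 0.002 m and value of joint end_pad between 0.001 and 0.0155 m and value of joint fence above 0.05 m and velocity of joint fence between -0.005 and 0.005 m/s and angle between each of tall_tin, short_tin's own z axis and vertical below 0.12 rad and linear speed of each of tall_tin, short_tin below 0.02 m/s); the robot touches nothing.
It fails at once if the sprung pad is rammed to its stop (pressed in more than 15.5 mm, about 14 N on the tins) (value of joint end_pad above 0.0155 m).
It fails at once if a tin is tipped by more than 17 degrees (angle between any of tall_tin, short_tin's own z axis and vertical above 0.3 rad).
It fails at once if the robot touches a tin (contact force between any of the fingers, the arm and tall_tin above 0.5 N or contact force between any of the fingers, the arm and short_tin above 0.5 N).
It fails at once if the cup, the timer or the tamper is moved more than 20 mm (distance of any of yellow_cup, timer, coffee_tamper from where it was at the start of the episode above 0.02 m).
It also fails if it takes over 54 s, if anything falls off the work surface, if the arm or the gripper's body presses on something with over 40 N, if the wrist force passes 120 N, or if a joint passes its speed limit or range.

## Working session

There is one attempt and no reset: what is moved stays moved. The work goes in short steps, Python scripts to look and compute and a tool call to move; the robot and the scene stay as the last step left them, time stands still between calls to the robot, and variables do not carry over. Pictures are saved under pics/ and viewed, at most 10 in all, crops included, and the job is handed in when it is done.

```bash
mkdir -p pics; cat > h.py <<'E'
import numpy as np,cv2
from cell import robot
def pts(cam,depth):
    m=robot.camera_model(cam);v,u=np.mgrid[0:480,0:640]
    P=np.stack([(u-m["cx"])/m["fx"]*depth,(v-m["cy"])/m["fy"]*depth,depth],-1)
    return (P-np.array(m["t"]))@np.array(m["R"])
E
python3 - <<'E'
from h import *
s=robot.sense();print(s["time"],s["tool_pos"],s["orientation"])
out=[]
for c in("scene","side"):
    b,d=robot.grab_frame(c);np.savez(f"pics/{c}.npz",b=b,d=d,P=pts(c,d))
    cv2.imwrite(f"pics/{c}.png",b)
    for t in("release_handle","tin_keeper","fence","end_pad","tall_tin","short_tin"):
        print(c,t,[(np.round(r["bbox"]),round(r["p"],2)) for r in robot.spot_in(c,t)[:2]])
E
```

```text
0.0 [6.74430390e+02 3.96967461e-04 2.49238626e+02] [-2.22043968 -2.2204856   0.00236786]
scene release_handle [(array([407., 258.,  10.,  23.]), 0.72)]
scene tin_keeper [(array([357., 255., 144.,  96.]), 0.83)]
scene fence [(array([403., 265.,  24.,  51.]), 0.89), (array([359., 255., 145.,  91.]), 0.2)]
scene end_pad []
scene tall_tin [(array([388., 255.,  27.,  45.]), 0.64)]
scene short_tin [(array([342., 310.,  28.,  42.]), 0.89), (array([356., 248.,  24.,  31.]), 0.81)]
side release_handle [(array([324., 287.,  23.,  25.]), 0.6)]
side tin_keeper [(array([337., 274.,  86., 129.]), 0.94)]
side fence []
side end_pad [(array([339., 246.,  29.,  32.]), 0.82)]
side tall_tin [(array([352., 282.,  40.,  47.]), 0.55), (array([341., 262.,  29.,  30.]), 0.22)]
side short_tin [(array([357., 214.,  25.,  38.]), 0.95), (array([261., 264.,  27.,  41.]), 0.76)]
```

```bash
python3 - <<'E'
import cv2,numpy as np
a=cv2.imread("pics/scene.png")[170:350,230:470];b=cv2.imread("pics/side.png")[180:360,230:470]
cv2.imwrite("pics/v1.png",np.vstack([cv2.resize(x,None,fx=1.66*2,fy=1.66*2)[:,:800] for x in(a,b)])[:, :] if 0 else np.hstack([cv2.resize(a,(400,300)),cv2.resize(b,(400,300))]))
for c,(u,v) in(("scene",(407,258)),("side",(324,287))):
    z=np.load(f"pics/{c}.npz");P=z["P"];h=cv2.cvtColor(z["b"],cv2.COLOR_BGR2HSV)
    red=((h[...,0]<8)|(h[...,0]>172))&(h[...,1]>140)&(h[...,2]>60)
    w=np.zeros_like(red);w[v-20:v+20,u-20:u+20]=1
    q=P[red&w&(z["d"]>0)];q=q[(q[:,2]>100)&(q[:,2]<170)];print(c,len(q),q.min(0),q.max(0),np.median(q,0))
    top=q[q[:,2]>np.percentile(q[:,2],90)-3];print(top.mean(0),cv2.minAreaRect(top[:,:2].astype(np.float32)))
    # keeper long side direction: points in height 20-40
    k=P.reshape(-1,3)[(P.reshape(-1,3)[:,2]>15)&(P.reshape(-1,3)[:,2]<60)]
    k=k[(np.linalg.norm(k[:,:2]-q.mean(0)[:2],axis=1)<400)]
    print(len(k),k.min(0),k.max(0))
E
```

```text
scene 116 [ 516.68204058 -136.90056985  122.88573579] [ 560.43214628 -118.31975475  154.46096654] [ 527.31713084 -131.03182369  145.54674483]
[ 535.29981827 -128.28586257  151.3713088 ] ((537.6561889648438, -128.59213256835938), (38.64376449584961, 10.895047187805176), 2.7786858081817627)
8989 [ 329.56290917 -382.93408568   15.00157588] [928.89650648 264.91298048  59.99521498]
side 240 [ 519.72512853 -142.25716037  121.48386688] [ 557.75677074 -122.33895381  153.17102869] [ 538.6117619  -132.92708003  139.5674921 ]
[ 538.16065694 -129.98177931  149.06598036] ((538.5711669921875, -130.3327178955078), (15.623727798461914, 37.639530181884766), 89.00871276855469)
5754 [ 332.20924268 -343.77810271   15.00028383] [906.89978091 256.17563104  59.99644172]
```

View pics/v1.png

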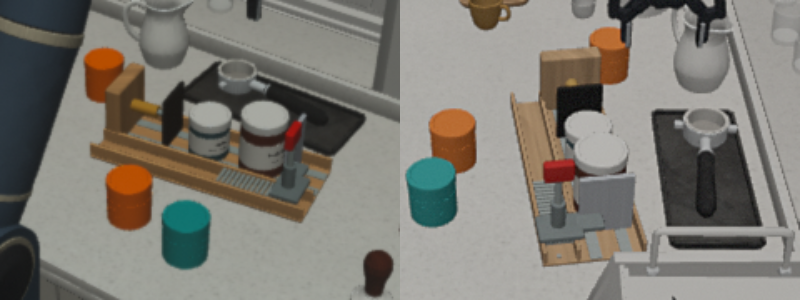

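The picture shows the keeper running along world y. The red handle is at about (292,135) in the left half, with the tall tin next to the fence, then the short tin, then the pad. Next I measure the yaw and the pad.

```bash
python3 - <<'E'
import cv2,numpy as np
for c in("scene","side"):
    z=np.load(f"pics/{c}.npz");P=z["P"];h=cv2.cvtColor(z["b"],cv2.COLOR_BGR2HSV)
    ok=(z["d"]>0)&(P[...,0]>480)&(P[...,0]<690)&(P[...,1]>-240)&(P[...,1]<240)
    w=ok&(h[...,0]>5)&(h[...,0]<22)&(h[...,1]>70)&(P[...,2]>22)&(P[...,2]<34)
    q=P[w];print(c,"wood",len(q),cv2.minAreaRect(q[:,:2].astype(np.float32)),q.min(0),q.max(0))
    # per-y-bin extremes in x of low wall (near wall outer edge)
    ys=np.arange(-160,140,20);L=[]
    for y in ys:
        s=q[abs(q[:,1]-y)<10]
        if len(s)>4:L.append((y,np.percentile(s[:,0],3),np.percentile(s[:,0],97)))
    L=np.array(L);print(np.round(L).tolist())
    blk=ok&(h[...,2]<55)&(P[...,2]>50)&(P[...,2]<110)&(P[...,1]>0)&(P[...,1]<150)
    q=P[blk];print("pad",len(q),np.percentile(q,[5,50,95],axis=0).round(1).tolist())
    if len(q)>20: 
        A=np.c_[q[:,0],np.ones(len(q))];print(np.linalg.lstsq(A,q[:,1],rcond=None)[0])
    bw=ok&(h[...,0]>5)&(h[...,0]<22)&(h[...,1]>70)&(P[...,2]>50)&(P[...,1]>100)
    q=P[bw];print("block",len(q),np.percentile(q,[3,50,97],axis=0).round(1).tolist())
    t=ok&(P[...,2]>66)&(P[...,2]<80)&(P[...,1]>-60)&(P[...,1]<110)&(h[...,1]<60)&(h[...,2]>110);q=P[t];print("shortlid",len(q),np.percentile(q,[3,50,97],axis=0).round(1).tolist())
    t=ok&(P[...,2]>97)&(P[...,2]<106)&(P[...,1]>-140)&(P[...,1]<110)&(h[...,1]<60)&(h[...,2]>110);q=P[t];print("talllid",len(q),np.percentile(q,[3,50,97],axis=0).round(1).tolist())
E
```

```text
scene wood 853 ((561.3435668945312, 22.540771484375), (149.4224853515625, 360.2567138671875), 7.562496662139893) [ 480.11602842 -165.19579993   22.02721757] [657.43804706 198.07555439  33.80723918]
[[-160.0, 514.0, 566.0], [-140.0, 513.0, 656.0], [-120.0, 512.0, 654.0], [-100.0, 506.0, 649.0], [-80.0, 505.0, 592.0], [-60.0, 499.0, 568.0], [-40.0, 500.0, 565.0], [-20.0, 495.0, 574.0], [0.0, 492.0, 603.0], [20.0, 490.0, 632.0], [40.0, 484.0, 541.0], [60.0, 483.0, 536.0], [80.0, 481.0, 535.0], [100.0, 481.0, 616.0], [120.0, 480.0, 620.0]]
pad 289 [[539.4, 14.4, 53.7], [563.1, 97.7, 73.3], [599.5, 104.1, 104.9]]
[  0.19780051 -25.49942966]
block 679 [[512.1, 132.8, 52.9], [553.0, 175.4, 84.1], [599.9, 196.4, 109.2]]
shortlid 140 [[553.6, 12.2, 74.4], [581.1, 35.6, 78.7], [615.5, 67.7, 79.9]]
talllid 64 [[566.4, -98.1, 100.5], [599.6, -56.0, 105.3], [634.0, -17.9, 106.0]]
side wood 419 ((560.736083984375, 14.119522094726562), (139.92320251464844, 346.4501647949219), 8.981576919555664) [ 480.58716914 -165.1751043    22.04262754] [654.15799741 182.01769755  33.95597876]
[[-160.0, 518.0, 566.0], [-140.0, 516.0, 654.0], [-120.0, 646.0, 652.0], [-100.0, 509.0, 649.0], [-80.0, 506.0, 645.0], [-60.0, 501.0, 553.0], [-40.0, 498.0, 550.0], [-20.0, 496.0, 548.0], [0.0, 493.0, 500.0], [20.0, 490.0, 539.0], [40.0, 487.0, 537.0], [60.0, 485.0, 535.0], [80.0, 481.0, 532.0], [100.0, 481.0, 540.0], [120.0, 481.0, 527.0]]
pad 436 [[541.1, 91.6, 57.7], [568.5, 98.0, 80.6], [601.1, 104.5, 102.4]]
[ 0.18148889 -6.10618256]
block 795 [[516.1, 159.2, 54.4], [559.8, 174.9, 86.8], [603.7, 194.1, 106.9]]
shortlid 286 [[552.6, 13.7, 71.3], [578.6, 39.9, 78.0], [612.0, 67.4, 79.9]]
talllid 352 [[564.4, -108.0, 97.9], [595.5, -76.9, 103.8], [630.8, -18.4, 105.8]]
```

Careful with the scale: shifts go in shares of 1000 mm and turns go in shares of 360 degrees. That gives: -34 mm is -0.034, -32.5 mm is -0.0325, 0.177 rad is 0.0282.

creep_tool(steps=[{"tx":-0.0325, "ty":-0.034, "tz":0.005}, {"tx":-0.0325, "ty":-0.034, "tz":0.005}, {"tx":-0.0325, "ty":-0.034, "tz":0.005}, {"tx":-0.0325, "ty":-0.034, "tz":0.005}, {"az":0.0282}, {"az":0.0282}, {"az":0.0282}, {"az":0.0282}, {"az":0.0282}, {"az":0.0282}, {"az":0.0282}, {"az":0.0279}, {}, {}], finger_gap=1.0)

```text
time: 2.45
tool_pos: [539.1, -129.8, 230.4]
orientation: [-3.132, -0.25, -0.0]
ft_force: [0.1, 1.2, 0.6]
gripper_width: 1.0
grasp_force: 0.0
```

```bash
python3 - <<'E'
from h import *
from scipy.spatial.transform import Rotation as Ro
s=robot.sense();print(s["time"],s["tool_pos"],Ro.from_rotvec(s["orientation"]).as_matrix().round(3).tolist(),s["ft_force"])
m=robot.camera_model("wrist");b,d=robot.grab_frame("wrist")
v,u=np.mgrid[0:480,0:640];x=u-m["cx"];y=v-m["cy"];r=np.hypot(x,y)+1e-9;th=r/m["fx"]
P=np.stack([np.tan(th)*x/r*d,np.tan(th)*y/r*d,d],-1);P=(P-np.array(m["t"]))@np.array(m["R"])
h=cv2.cvtColor(b,cv2.COLOR_BGR2HSV)
red=((h[...,0]<8)|(h[...,0]>172))&(h[...,1]>140)&(h[...,2]>60)&(d>0)&(P[...,2]>110)&(P[...,2]<165)
q=P[red];print(len(q),np.median(q,0))
t=q[q[:,2]>145];print(len(t),np.median(t,0),t.mean(0),cv2.minAreaRect(t[:,:2].astype(np.float32)))
np.savez("pics/w1.npz",b=b,d=d,P=P);cv2.imwrite("pics/w1.png",b)
E
```

```text
2.45 [ 539.07521173 -129.83631537  230.40542256] [[0.987, 0.159, 0.0], [0.159, -0.987, 0.0], [0.0, -0.0, -1.0]] [0.06063112 1.23546567 0.63373912]
1310 [ 541.19214257 -125.79140203  151.04070896]
1310 [ 541.19214257 -125.79140203  151.04070896] [ 540.89163512 -125.79045482  150.90227565] ((539.7399291992188, -126.06903839111328), (38.76384735107422, 13.096426963806152), 8.222612380981445)
```

View pics/w1.png

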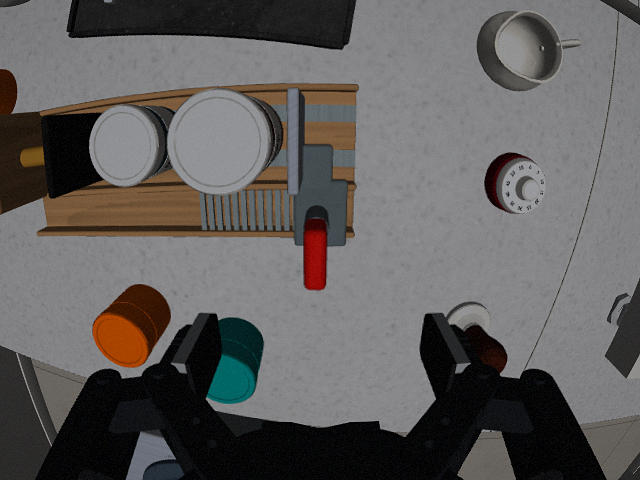

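The wrist view shows the red grip at pixels (315,255), upright and between the fingers, with the pad and tins in line to its left. I'll descend now.

To row units: 15 mm is 0.015, 1.3 mm is 0.0013.

creep_tool(steps=[{"tx":0.0013, "ty":-0.002, "tz":0.015}, {"tz":0.015}, {"tz":0.015}, {"tz":0.015}, {"tz":0.012}, {"tz":0.01}, {"tz":0.008}, {"tz":0.002}, {}, {}], finger_gap=1.0, squeeze=40)

```text
time: 3.75
tool_pos: [540.3, -127.8, 138.8]
orientation: [3.132, 0.246, 0.002]
ft_force: [0.6, -0.2, -0.2]
gripper_width: 0.999
grasp_force: 0.0
```

creep_tool(steps=[{}, {}, {}, {}, {}, {}, {}, {}], finger_gap=0.0, squeeze=40)

```text
time: 4.75
tool_pos: [539.8, -126.5, 138.5]
orientation: [-3.13, -0.246, 0.001]
ft_force: [-2.5, 5.3, 3.7]
gripper_width: 0.156
grasp_force: 42.9
```

To row units: -2 mm is -0.002.

creep_tool(steps=[{"tz":-0.002}, {"tz":-0.002}, {"tz":-0.002}, {"tz":-0.002}, {"tz":-0.002}, {}, {}, {}], finger_gap=0.0, squeeze=60)

```text
time: 5.75
tool_pos: [539.7, -126.5, 146.8]
orientation: [-3.13, -0.247, 0.002]
ft_force: [2.7, 5.0, -9.4]
gripper_width: 0.151
grasp_force: 59.5
```

To row units: -2 mm is -0.002, -1.5 mm is -0.0015.

creep_tool(steps=[{"tz":-0.0015}, {"ty":-0.001}, {"ty":-0.002}, {"ty":-0.002}, {"ty":-0.002}, {"ty":-0.002}, {"ty":-0.002}, {"ty":-0.002}, {"ty":-0.002}, {}, {}, {}, {}])

```text
time: 7.38
tool_pos: [537.7, -112.9, 149.8]
orientation: [-3.132, -0.246, -0.0]
ft_force: [3.4, 0.6, -9.4]
gripper_width: 0.152
grasp_force: 59.3
```

To row units: -2 mm is -0.002.

creep_tool(steps=[{"ty":-0.002}, {"ty":-0.002}, {"ty":-0.002}, {"ty":-0.002}, {"ty":-0.002}, {"ty":-0.002}, {"ty":-0.002}, {"ty":-0.002}, {"ty":-0.002}, {"ty":-0.002}, {"ty":-0.002}, {"ty":-0.002}, {"ty":-0.002}, {"ty":-0.002}, {"ty":-0.002}, {"ty":-0.002}, {}, {}])

```text
time: 9.62
tool_pos: [532.8, -80.9, 149.9]
orientation: [-3.132, -0.246, -0.001]
ft_force: [5.3, 0.2, -10.1]
gripper_width: 0.153
grasp_force: 59.3
```

```bash
python3 - <<'E'
from h import *
s=robot.sense();b,d=robot.grab_frame("wrist");cv2.imwrite("pics/w2.png",b)
b2,d=robot.grab_frame("side");cv2.imwrite("pics/s2.png",np.hstack([cv2.resize(b,(420,315)),cv2.resize(b2[180:340,260:440],(354,315))]))
E
```

```text
(no output)
```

View pics/s2.png

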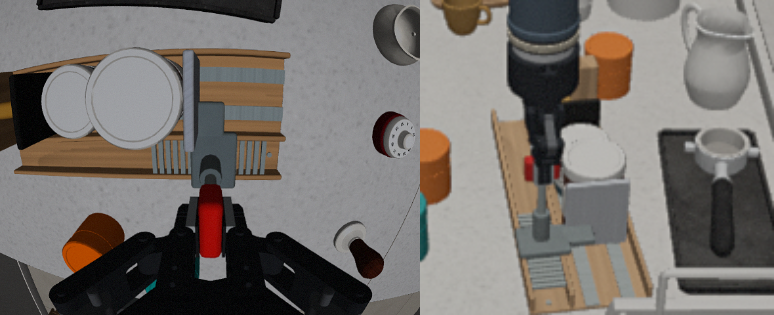

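Both tins are together at the fence, with the short tin near the pad and everything upright. I'll creep on, reading the force.

To row units: -2 mm is -0.002, 0.5 mm is 0.0005.

creep_tool(steps=[{"tx":0.0005, "ty":-0.002}, {"ty":-0.002}, {"ty":-0.002}, {"ty":-0.002}, {}, {}])

```text
time: 10.48
tool_pos: [531.7, -73.1, 149.7]
orientation: [-3.131, -0.246, 0.001]
ft_force: [3.6, 0.9, -9.9]
gripper_width: 0.148
grasp_force: 59.3
```

creep_tool(steps=[{"ty":-0.002}, {"tx":0.0003, "ty":-0.002}, {}, {}])

```text
time: 10.98
tool_pos: [531.1, -69.2, 149.7]
orientation: [-3.132, -0.246, 0.001]
ft_force: [1.3, 0.1, -9.2]
gripper_width: 0.153
grasp_force: 59.3
```

creep_tool(steps=[{"ty":-0.002}, {"ty":-0.001}, {}, {}])

```text
time: 11.48
tool_pos: [530.8, -66.8, 149.7]
orientation: [3.132, 0.246, -0.001]
ft_force: [0.8, -2.2, -9.5]
gripper_width: 0.154
grasp_force: 59.3
```

To row units: -2 mm is -0.002, -1 mm is -0.001.

creep_tool(steps=[{"ty":-0.002}, {"ty":-0.002}, {"ty":-0.001}, {}, {}])

```text
time: 12.1
tool_pos: [530.2, -62.7, 149.8]
orientation: [3.131, 0.245, -0.0]
ft_force: [2.7, -4.9, -9.1]
gripper_width: 0.155
grasp_force: 59.4
```

creep_tool(steps=[{"ty":-0.002}, {"ty":-0.001}, {}, {}])

```text
time: 12.6
tool_pos: [529.9, -60.6, 149.9]
orientation: [3.13, 0.244, 0.0]
ft_force: [2.4, -7.7, -10.5]
gripper_width: 0.152
grasp_force: 59.4
```

To row units: -2 mm is -0.002, -1.5 mm is -0.0015.

creep_tool(steps=[{"ty":-0.002}, {"ty":-0.0015}, {}, {}, {}])

```text
time: 13.22
tool_pos: [529.5, -58.0, 150.0]
orientation: [3.129, 0.243, 0.001]
ft_force: [2.1, -8.3, -9.6]
gripper_width: 0.152
grasp_force: 59.4
```

To row units: -1.5 mm is -0.0015.

creep_tool(steps=[{"ty":-0.0015}, {}, {}, {}])

```text
time: 13.72
tool_pos: [529.3, -57.0, 150.1]
orientation: [3.128, 0.242, 0.001]
ft_force: [2.3, -9.9, -9.9]
gripper_width: 0.151
grasp_force: 59.4
```

```bash
python3 - <<'E'
from h import *
f=[]
for i in range(6):
    b,d=robot.grab_frame("wrist");s=robot.sense();f.append(np.r_[s["ft_force"],s["tool_pos"]])
print(np.mean(f,0).round(2),np.std(f,0).round(2));cv2.imwrite("pics/w3.png",b)
E
```

```text
[  2.11  -9.85  -9.81 529.34 -57.01 150.08] [0.34 0.88 0.54 0.01 0.01 0.01]
```

View pics/w3.png

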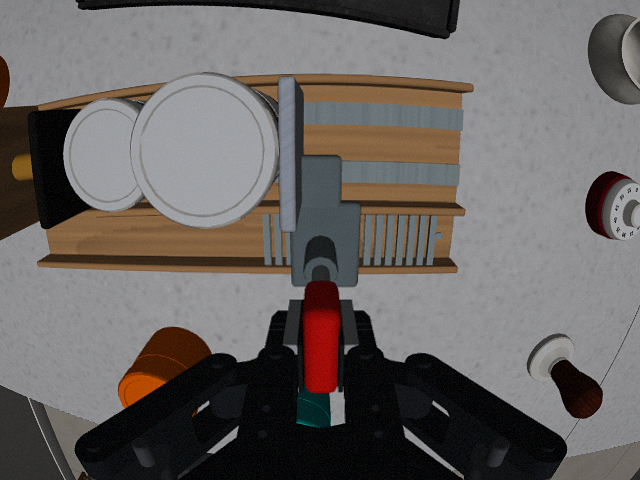

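The row is upright with the pad pressed about 10–11 mm (10 N). Next I'll ease back slightly, lower the handle and let go.

creep_tool(steps=[{"ty":0.001}, {"ty":0.001}, {"tz":0.002}, {"tz":0.002}, {"tz":0.002}, {"tz":0.002}, {"tz":0.001}, {}, {}])

```text
time: 15.15
tool_pos: [529.5, -57.9, 141.7]
orientation: [3.13, 0.244, 0.001]
ft_force: [0.3, -6.6, -5.4]
gripper_width: 0.155
grasp_force: 60.4
```

To row units: 1 mm is 0.001.

creep_tool(steps=[{"tz":0.001}, {"tz":0.001}, {}, {}])

```text
time: 15.65
tool_pos: [529.6, -58.0, 141.4]
orientation: [3.13, 0.243, 0.001]
ft_force: [-4.5, -7.9, 7.8]
gripper_width: 0.156
grasp_force: 62.3
```

creep_tool(steps=[{"tz":0.001}, {}, {}])

```text
time: 16.02
tool_pos: [529.7, -58.0, 141.3]
orientation: [3.13, 0.243, 0.002]
ft_force: [-7.0, -6.6, 13.7]
gripper_width: 0.158
grasp_force: 63.2
```

The pin is resting on a rung. I'll relieve the push and let go.

To row units: -2.5 mm is -0.0025.

creep_tool(steps=[{"tz":-0.0025}, {}, {}])

```text
time: 16.4
tool_pos: [529.6, -58.0, 141.7]
orientation: [3.13, 0.243, 0.001]
ft_force: [-0.5, -8.0, -1.0]
gripper_width: 0.153
grasp_force: 60.6
```

creep_tool(steps=[{}, {}, {}, {}, {}, {}, {}, {}], finger_gap=1.0)

```text
time: 17.4
tool_pos: [529.4, -55.6, 140.3]
orientation: [-3.132, -0.246, -0.0]
ft_force: [0.0, -0.4, -0.8]
gripper_width: 0.999
grasp_force: 0.0
```

creep_tool(steps=[{"tz":-0.02}, {"tz":-0.02}, {"tz":-0.02}, {"tz":-0.02}, {}, {}])

```text
time: 18.15
tool_pos: [528.9, -55.5, 219.5]
orientation: [-3.132, -0.246, 0.002]
ft_force: [-0.4, -0.5, -0.5]
gripper_width: 1.004
grasp_force: 0.0
```

```bash
cat > w.py <<'E'
from h import *
import sys
m=robot.camera_model("wrist");b,d=robot.grab_frame("wrist")
v,u=np.mgrid[0:480,0:640];x=u-m["cx"];y=v-m["cy"];r=np.hypot(x,y)+1e-9;th=r/m["fx"]
P=np.stack([np.tan(th)*x/r*d,np.tan(th)*y/r*d,d],-1);P=(P-np.array(m["t"]))@np.array(m["R"])
h=cv2.cvtColor(b,cv2.COLOR_BGR2HSV)
red=((h[...,0]<8)|(h[...,0]>172))&(h[...,1]>140)&(h[...,2]>60)&(d>0)&(P[...,2]>110)&(P[...,2]<175)&(abs(P[...,0]-530)<40)
t=P[red];print(len(t),np.median(t,0),t.mean(0),cv2.minAreaRect(t[:,:2].astype(np.float32)))
cv2.imwrite(sys.argv[1],b)
E
python3 w.py pics/w4.png
```

```text
1432 [531.89430872 -62.69617751 151.07365037] [531.56681999 -62.76171578 150.89969303] ((530.3175048828125, -63.128360748291016), (38.66292953491211, 13.47537899017334), 8.578343391418457)
```

View pics/w4.png

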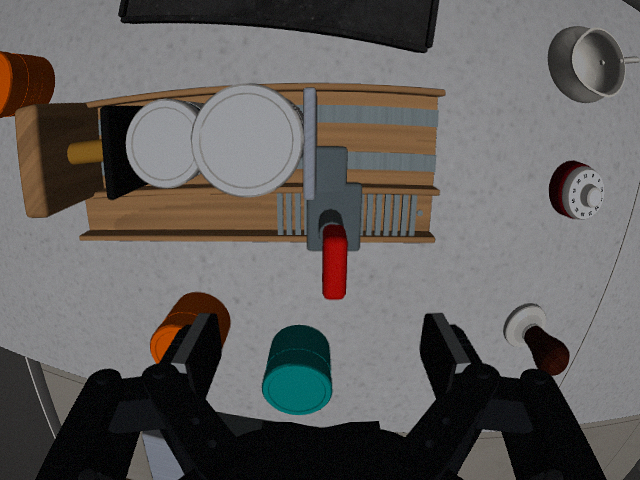

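The handle top is at 151.1 mm, the same as when it was locked at the start, so the bar is fully down. The fence is at 64 mm, exactly 8 notches. The row is upright and clamped, and the gripper is clear.

```bash
python3 -c "from cell import robot;print(robot.finish_job())"
```

```text
the job is handed in; nothing more can be done
None
```

The job is handed in, though no verdict came back: the pad was pressed about 10–11 mm with the bar held up (aim about 12), then on release the row eased back to the 64 mm notch, where the bar is fully down, the pad is still pressed an estimated 4–5 mm, both tins are upright, and the cup, timer and tamper were not touched.

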